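Show which wax block goes into the microtome next

TASK

Show a colleague which specimen to cut next. First push the microtome's handwheel lock lever (the black-knobbed one on its base plate) fully over towards the housing and leave it there; then point down at the block with the round wax stub, and after it at the middle of the top of the empty specimen clamp, holding the fingertips two or three centimetres above each for two seconds. Do not touch the blocks or the clamp, do not dip down over either of the other blocks, leave everything else where it stands, and finish with the arm clear.

Things in the scene. Friction and masses are not known exactly. Their poses are not given: they have to be found in the camera images.
- wheel_lock (a joint): Handwheel lock: steel rod 80 mm long, 10 mm thick, with a black 26 mm knob, on a grey block on the base plate at the corner nearest the robot. 0 rad: unlocked, leaning 29 degrees from upright away from the housing (it starts at 0 to 0.3); 1.0: locked, at its stop, leaning 29 degrees towards the housing. Turning takes about 1 N at the knob; it stays where it is left.
- wheel_lock_tip (a point): Centre of the black knob at the end of the lock lever, 80 mm from the hinge axis; moves with the lever.
- lock_pivot (a point): Foot of the lock lever, on its hinge axis, 52 mm above the table. Fixed on the microtome; z is up, x points from the lever towards the housing, which is the way the lever is pushed; the lever swings about y. The grey block under it reaches 35 mm each way along x and 3 mm above this point (hinge barrel: 13 mm above).
- microtome: Fixed white rotary microtome. Origin: on the table, under the front part of the housing. Its x axis points level from the work area into the housing (roughly world +y). Base plate 30 mm thick: x -300 to 200, y -170 to 170 mm. Housing 240 mm tall: x -60 to 200, y -140 to 140 (boxes on top, to 282). Knife holder, 105 mm tall: x -290 to -185, y -80 to 60.
- clamp: The microtome's empty specimen clamp: aluminium head 70 x 75 mm seen from above and 70 mm tall, with two jaws that open towards the knife holder, carried on a short arm in front of the housing. Origin: centre of its top face, 165 mm above the table; it lies at x -155, y 0 mm in the microtome's frame. Fixed.
- block_round: Grey plastic cassette 42 x 56 x 10 mm (x, y, z) lying flat on the cold plate, carrying a round (cylindrical) stub of white wax 30 mm across, 14 mm tall. The block to be pointed at; 24 mm tall in all, about 40 g, loose. Origin: centre of its underside.
- block_square: Grey plastic cassette 42 x 56 x 10 mm (x, y, z) lying flat on the cold plate, carrying a square stub of white wax 38 x 38 mm, 14 mm tall; 24 mm tall in all, about 40 g, loose. Origin: centre of its underside.
- block_bar: Grey plastic cassette 42 x 56 x 10 mm (x, y, z) lying flat on the cold plate, carrying a narrow bar of white wax 10 x 48 mm, 14 mm tall; 24 mm tall in all, about 40 g, loose. Origin: centre of its underside.
- cold_plate: Fixed cold plate 200 x 320 x 30 mm with an aluminium top, on which the three wax blocks lie in a row along its y axis about 95 mm apart. Origin: centre of its underside.
- mould: Small open steel mould 30 x 40 x 12 mm, loose on the cold plate behind the blocks. Origin: centre of its underside.
- amber_jar: Amber jar 76 mm across, 120 mm tall, loose, at the far side. Origin: centre of its underside.
- beaker: Clear plastic cup 72 mm across, 90 mm tall, loose, at the far side. Origin: centre of its underside.
- slide_box: Blue flat box 80 x 100 x 30 mm, loose, right of the cold plate. Origin: centre of its underside.
- tray: Black open tray 140 x 100 x 35 mm, loose, on the right near the robot. Origin: centre of its underside.
- brush: Brush 150 mm long lying flat near the robot, loose. Origin: in its middle, at its underside.
- stain_pot: Small glass pot 36 mm across, 45 mm tall, loose on the cold plate behind the blocks. Origin: centre of its underside.
Not all that is in view belongs to the job. Leave any blue or red look-alike of the block_round alone.

How it is judged:
By the outcome, as a careful person would: the job done as asked, in the order asked, and still so for the second after the job is handed in, with the robot touching nothing.
It also fails if it takes over 58 s, if anything falls off the work surface, if the arm or the gripper's body presses on something with over 40 N, if the wrist force passes 120 N, or if a joint passes its speed limit or range.

ROBOT

A 6-joint arm with a two-finger parallel gripper is mounted at the origin on the work surface. World frame = base frame: x ahead of the robot, y to its left, z up, the work surface at z = 0. Lengths are in mm, angles in rad, forces in N, time in s.
With the tool pointing down it reaches from about 350 to 775 mm from the base axis. Payload 7.3 kg.
Tool frame: the origin (TCP) lies between the finger pads, 19 mm behind the fingertips; this is the grasp point; z points along the fingers, y is the line along which they close (so a half turn about z gives the same grasp; the last joint's range is limited). The gripper opens to 92 mm and grips with 3 to 60 N. Pads are 19 mm wide; open, the fingers measure 130 mm over their backs; the gripper's body (75 mm by 190 mm) begins 47 mm behind the grasp point.
Start: joints at [1.047, 0.342, 1.524, -0, 1.275, -0.146], TCP at [193.646, 488, 245.541] pointing down, gripper open.
Joint ranges: [-2.53, 2.53], [-0.77, 2.02], [0.04, 2.7], [-1, 4.14], [0.28, 2.66], [-3.11, 3.11]. Speed limits (rad/s): [2.57, 2.57, 3.14, 3.14, 3.14, 3.14].

INTERFACE

Orientations are given as [roll, pitch, yaw] about the fixed x, y, z axes, in that order (R = Rz(yaw) Ry(pitch) Rx(roll)).
In Python, from plant import readout, viewer, order gives the robot as it stands.
- The arm moves only by the shell command python3 -m creep 'ROWS'. ROWS is text: rows parted by semicolons, each of 7 numbers parted by spaces: the shift along the world's x, y, z in m, then the turn, a rotation vector about the world's x, y, z in rad, then the opening in per cent of the stroke, from 0 (shut) to 100 (fully open). A call has 1 to 8 rows; each row shifts and turns the commanded pose from where the row before left it; what a row does not reach is not made up. A row lasts 1/12 s, in which the tool goes at most 41.7 mm and 7.16 degrees, less where a joint would pass 70% of its speed; a pose out of reach is approached as far as the arm can. A call is refused whole if a number of a shift passes 0.0417 or a number of a turn 0.125, either way. A call with a gripper value outside its range is refused whole. The fingers move at their own pace and stop on an object; the grip force is fixed at half the most. Time passes only in rows, so rows that do not move let the fingers close. It gives the time, the measured TCP pose, the force, the opening and the grip force at its end, in the units of the state.
- readout.get_obs(): the state, without advancing time (a new reading comes with each control period).
- viewer.capture(name): name is "scene" or "top"; returns the picture (400x640x3 uint8, red, green, blue); there is no depth.
- viewer.camera_info(name): a dict with "fx", "fy", "cx", "cy" (pixels), "D" ([k1, k2, p1, p2, k3] as OpenCV has them; the pictures are not rectified), "origin" and "rotation" of the camera in the world. Camera axes: x right, y up, looking along -z (the intrinsics and any distortion apply to the point x, -y, -z); pixel columns grow to the right and rows downward; lengths in mm; the calibration is good to about 2 mm. A picture is of the moment at which its call begins. camera_info takes no time and is no camera call.
- order.close_job(): hands the job in; it is judged then, once.
The state is a dict: "time": time; "joint_positions": joint angles; "dq": joint speeds; "tau": joint torques, N m; "tool_pos": TCP position; "tcp_rot": TCP orientation; "contact_force": force on the tool from outside, world axes, zero at the start; "moment": the same for the moment, N m; "grip_width": finger opening in mm; "finger_force": force on a finger pad.
Only numpy, scipy, OpenCV 4.12 (cv2) and the standard library are available. Lean on these libraries where they do the work, as an engineer would, in place of code of your own. Each camera call takes 0.05 s, during which the arm holds its last target. There are 200 camera calls.

## Working session

There is one attempt and no reset: what is moved stays moved. The work goes in short steps, Python scripts to look and compute and a shell command to move; the robot and the scene stay as the last step left them, time stands still between calls to the robot, and variables do not carry over. Pictures are saved under pics/ and viewed, at most 10 in all, crops included, and the job is handed in when it is done.

```bash
mkdir -p pics; python3 - <<'E'
from plant import readout, viewer
import cv2
for n in("scene","top"):
    cv2.imwrite(f"pics/{n}0.png",viewer.capture(n)[:,:,::-1]); print(viewer.camera_info(n))
print(readout.get_obs())
E
```

```text
{'fx': 484.3135498342156, 'fy': 484.3135498342156, 'cx': 322.3476367936265, 'cy': 199.40982427494947, 'D': array([-0.14533979,  0.        ,  0.        ,  0.        ,  0.        ]), 'origin': array([1697.71506382,  104.99433283, 1459.0011269 ]), 'rotation': array([0.72532163, 0.01978339, 1.63235051])}
{'fx': 428.0597807179016, 'fy': 428.0597807179016, 'cx': 315.84172269996805, 'cy': 199.2965590841863, 'D': array([0.03929351, 0.        , 0.        , 0.        , 0.        ]), 'origin': array([ 374.32333154,   22.79730006, 1401.72002277]), 'rotation': array([ 0.13117534, -0.01710762, -1.5704178 ])}
{'time': 0.1, 'joint_positions': array([ 1.04699309e+00,  3.42657160e-01,  1.52490283e+00, -2.48382706e-05,
        1.27541262e+00, -1.45984129e-01]), 'dq': array([-0.00089998, -0.00188883, -0.00130051,  0.00121069, -0.00201165,
       -0.00067934]), 'tau': array([ 1.07521526e-03, -4.32006168e+01, -2.44695586e+01,  7.18004582e-02,
        5.25664003e-02, -5.90633795e-05]), 'tool_pos': array([193.47886738, 487.68873901, 244.9188261 ]), 'tcp_rot': array([-3.14022392e+00, -1.77237379e-04,  2.76378067e+00]), 'contact_force': array([ 1.08428274,  0.33645143, -0.69213047]), 'moment': array([-0.01983867, -0.01794491,  0.05103654]), 'finger_force': 0.0, 'grip_width': 91.77035174575764}
```

View pics/scene0.png

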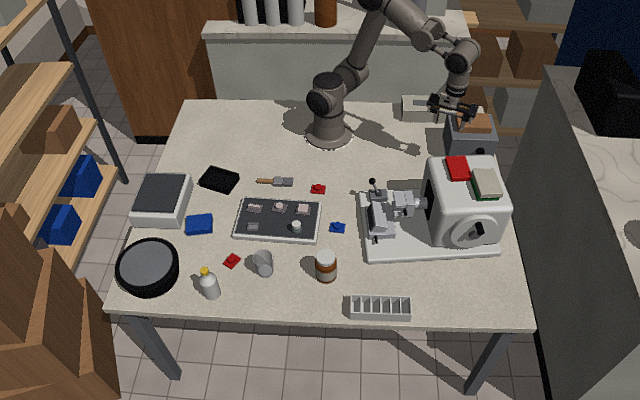

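View pics/top0.png

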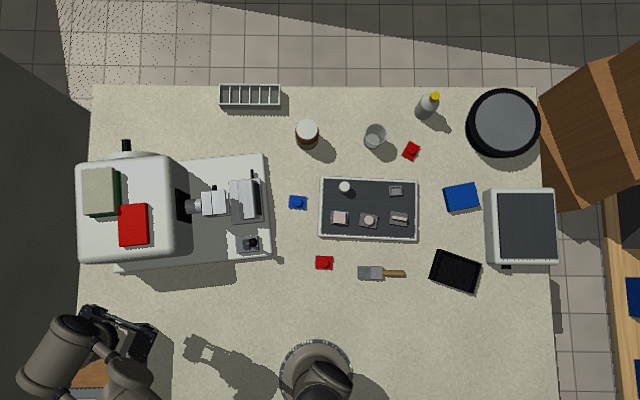

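The top view shows three blocks on the cold plate at (340,218), (369,220) and (399,219). The lever is near (252,243), and the clamp head near (213,203). The blue look-alike at (298,202) and the red ones at (411,151) and (324,262) are off the plate. Next I enlarge both areas.

```bash
cat > h.py <<'E'
import numpy as np, cv2
from scipy.spatial.transform import Rotation as R
from plant import viewer
def ray(n,p):
    c=viewer.camera_info(n); K=np.array([[c['fx'],0,c['cx']],[0,c['fy'],c['cy']],[0,0,1]])
    u=cv2.undistortPoints(np.array([[p]],float),K,c['D'])[0,0]
    return c['origin'], R.from_euler('xyz',c['rotation']).apply([u[0],-u[1],-1])
def plane(n,p,z):
    o,d=ray(n,p); return (o+d*(z-o[2])/d[2]).round(1)
def two(p,q):
    a,d=ray("top",p); b,e=ray("scene",q)
    s=np.linalg.lstsq(np.c_[d,-e],b-a,rcond=None)[0]; A=a+d*s[0]; B=b+e*s[1]
    return ((A+B)/2).round(1), np.linalg.norm(A-B).round(1)
E
python3 - <<'E'
import cv2,numpy as np
t=cv2.imread('pics/top0.png'); s=cv2.imread('pics/scene0.png')
f=lambda i,x,y,w,h,k:cv2.resize(i[y:y+h,x:x+w],(w*k,h*k),interpolation=cv2.INTER_CUBIC)
a=f(t,315,170,110,75,7);b=f(s,228,190,100,60,7)
cv2.imwrite('pics/c1.png',cv2.resize(np.vstack([a[:,:700],b])[:,:],None,fx=.63,fy=.63))
cv2.imwrite('pics/c2.png',np.hstack([f(t,180,170,100,100,4),f(s,350,165,100,100,4)]))
E
```

```text
(no output)
```

View pics/c1.png

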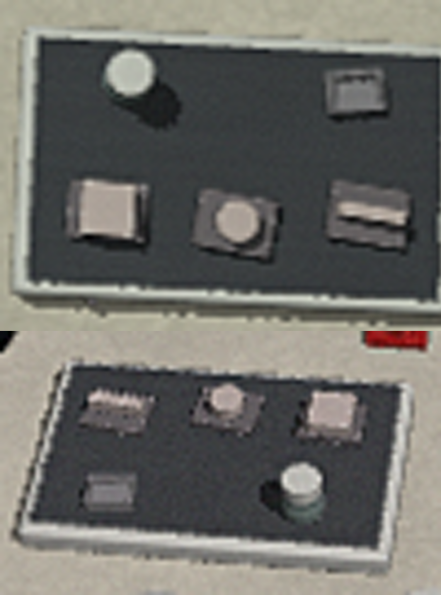

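View pics/c2.png

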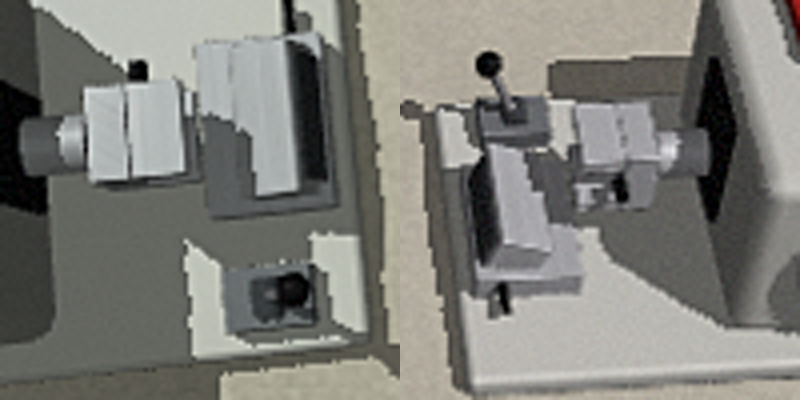

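Crop 1 confirms it: the square stub is at (340,218), the round stub at (369,220) and the bar at (399,219). Only the middle block is a grey cassette on the plate with a round white stub, so block_round is the one at (369,220). Crop 2 puts the knob at top (253,242.5) and scene (372,181), leaning away from the housing. The clamp's top centre is at top (213.5,203) and scene (404,198.5).

```bash
python3 - <<'E'
from h import *
t=lambda p,z,n="top":print(plane(n,p,z))
print("knob",two((253,242.5),(372,181.2)))
print("stub");t((369,219.7),54);t((279.7,205.2),54,"scene")
print("clamp");t((213.5,203),165);t((404.3,198.5),165,"scene")
print("baseplate front edge");t((264.5,154),30);t((271.5,257.5),30)
print("sq,bar");t((340,217.5),54);t((399,219),54)
print("lock block corners top z55")
for p in((225,267),(313,263),(318,326),(230,333)):t((180+p[0]/4,170+p[1]/4),55)
E
```

```text
knob (array([413.5, 188.4, 120.1]), np.float64(1.8))
stub
[ 487.6 -168.3   54. ]
[ 492.9 -161.7   54. ]
clamp
[525.9 297.8 165. ]
[536.8 301.5 165. ]
baseplate front edge
[704.2 167.3  30. ]
[369.1 139.8  30. ]
sq,bar
[494.3 -76.6  54. ]
[ 490.  -263.3   54. ]
lock block corners top z55
[433.4 248.3  55. ]
[436.5 180.   55. ]
[387.7 175.2  55. ]
[382.3 243.2  55. ]
```

```bash
python3 -m creep '.0187 -.0294 0 0 0 .0575 0;.0187 -.0294 0 0 0 .0575 0;.0187 -.0294 0 0 0 .0575 0;.0187 -.0294 0 0 0 .0575 0;.0187 -.0294 0 0 0 .0575 0;.0187 -.0294 0 0 0 .0575 0;.0187 -.0294 0 0 0 .0575 0;.0187 -.0294 0 0 0 .0575 0'
python3 -m creep '.0187 -.0294 -.02 0 0 0 0;.0187 -.0294 -.02 0 0 0 0;.0187 -.0294 -.02 0 0 0 0;.0187 -.0294 -.02 0 0 0 0;0 0 -.02 0 0 0 0;0 0 0 0 0 0 0'
```

```text
time: 0.77
tool_pos: [343.6, 251.2, 245.4]
tcp_rot: [-3.142, -0.0, -3.056]
contact_force: [0.1, 0.1, -0.2]
grip_width: 43.0
finger_force: 0.0
time: 1.27
tool_pos: [416.5, 133.3, 142.3]
tcp_rot: [-3.141, -0.007, -3.063]
contact_force: [-0.6, 0.2, -0.8]
grip_width: 3.4
finger_force: 0.0
```

```bash
python3 -m creep '0 0 -.016 0 0 0 0;0 .01 0 0 0 0 0;0 0 0 0 0 0 0'
python3 - <<'E'
import cv2,numpy as np
from plant import viewer
f=lambda i,x,y,w,h,k:cv2.resize(i[y:y+h,x:x+w,::-1],(w*k,h*k),interpolation=cv2.INTER_CUBIC)
cv2.imwrite('pics/c3.png',np.hstack([f(viewer.capture('top'),210,190,80,80,5),f(viewer.capture('scene'),340,150,80,80,5)]))
E
```

```text
time: 1.52
tool_pos: [417.5, 146.9, 130.0]
tcp_rot: [3.141, -0.001, -3.058]
contact_force: [-0.7, 0.6, 1.0]
grip_width: 0.4
finger_force: 0.0
```

View pics/c3.png

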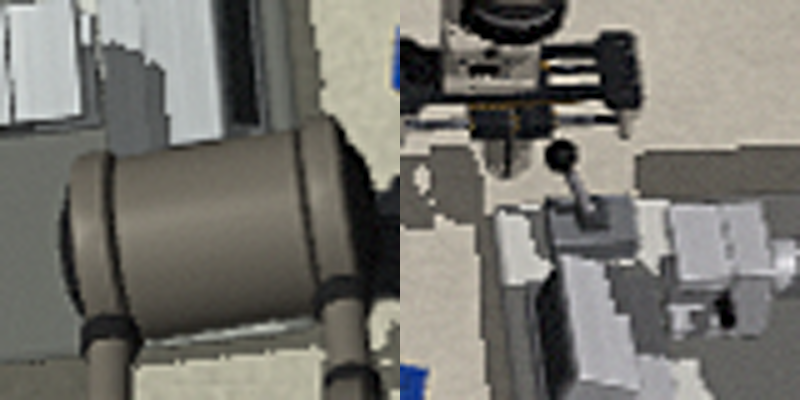

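The scene crop shows the closed fingers at (510,150), just left of the knob at (562,155), at the same height. Pushing now.

```bash
python3 -m creep '0 .006 -.002 0 0 0 0;-.0005 .006 0 0 0 0 0;-.0005 .006 0 0 0 0 0;-.0005 .006 0 0 0 0 0;-.0005 .006 0 0 0 0 0;-.0005 .006 0 0 0 0 0;-.0005 .006 0 0 0 0 0;-.0005 .006 0 0 0 0 0'
python3 -m creep '-.0005 .005 0 0 0 0 0;-.0005 .005 0 0 0 0 0;0 .003 0 0 0 0 0;0 0 0 0 0 0 0'
```

```text
time: 2.28
tool_pos: [414.4, 193.9, 127.5]
tcp_rot: [3.141, -0.0, -3.059]
contact_force: [-0.1, -0.9, 1.0]
grip_width: 0.2
finger_force: 0.5
time: 2.62
tool_pos: [413.4, 206.8, 127.4]
tcp_rot: [3.141, -0.0, -3.059]
contact_force: [-0.5, -0.4, 0.5]
grip_width: 0.7
finger_force: 0.0
```

```bash
for i in 1; do python3 -m creep '0 .003 0 0 0 0 0;0 .003 0 0 0 0 0;0 0 0 0 0 0 0'; done; python3 -m creep '0 .002 0 0 0 0 0;0 .002 0 0 0 0 0;0 0 0 0 0 0 0'
```

```text
time: 2.87
tool_pos: [413.6, 212.5, 127.5]
tcp_rot: [3.141, 0.0, -3.059]
contact_force: [-0.4, 0.4, -0.2]
grip_width: 0.4
finger_force: 0.0
time: 3.12
tool_pos: [413.6, 216.4, 127.6]
tcp_rot: [3.141, 0.0, -3.059]
contact_force: [-0.7, -0.5, 0.3]
grip_width: 0.3
finger_force: 0.1
```

```bash
python3 -m creep '0 .002 0 0 0 0 0;0 .002 0 0 0 0 0;0 0 0 0 0 0 0'; python3 - <<'E'
import cv2,numpy as np
from plant import viewer
f=lambda i,x,y,w,h,k:cv2.resize(i[y:y+h,x:x+w,::-1],(w*k,h*k),interpolation=cv2.INTER_CUBIC)
cv2.imwrite('pics/c4.png',f(viewer.capture('scene'),345,150,80,70,7))
E
```

```text
time: 3.37
tool_pos: [413.6, 220.5, 127.6]
tcp_rot: [3.141, 0.0, -3.059]
contact_force: [0.9, -0.5, -0.2]
grip_width: 0.3
finger_force: 0.1
```

View pics/c4.png

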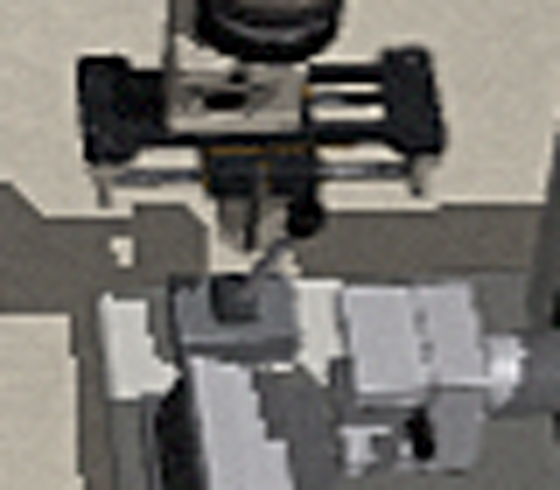

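The lever now leans towards the housing, with the knob at crop (307,215) and its foot at (237,290). There is no stop force yet, so I keep creeping.

```bash
python3 -m creep '0 .002 0 0 0 0 0;0 .001 0 0 0 0 0;0 0 0 0 0 0 0'; python3 -m creep '0 .002 0 0 0 0 0;0 .001 0 0 0 0 0;0 0 0 0 0 0 0'
```

```text
time: 3.67
tool_pos: [413.5, 223.4, 127.5]
tcp_rot: [3.141, 0.0, -3.059]
contact_force: [1.0, 0.1, -0.5]
grip_width: 0.2
finger_force: 0.1
time: 3.92
tool_pos: [413.6, 226.0, 127.5]
tcp_rot: [-3.141, -0.0, -3.059]
contact_force: [-0.3, -3.1, -0.2]
grip_width: 0.6
finger_force: 1.2
```

```bash
python3 -m creep '0 .001 0 0 0 0 0;0 0 0 0 0 0 0'; python3 -m creep '0 .001 0 0 0 0 0;0 0 0 0 0 0 0'
```

```text
time: 4.08
tool_pos: [413.5, 226.3, 127.5]
tcp_rot: [-3.14, -0.001, -3.059]
contact_force: [1.0, -7.2, 1.4]
grip_width: 0.7
finger_force: 3.4
time: 4.25
tool_pos: [413.5, 226.5, 127.4]
tcp_rot: [-3.138, -0.001, -3.059]
contact_force: [0.4, -10.9, 1.2]
grip_width: 0.3
finger_force: 5.6
```

```bash
python3 -m creep '0 -.01 0 0 0 0 0;0 -.015 0 0 0 0 0;0 -.015 0 0 0 0 0;0 0 .02 0 0 0 0;0 0 .025 0 0 0 0;0 0 .025 0 0 0 0;0 0 .02 0 0 0 0;0 0 0 0 0 0 0'
python3 -m creep '.0064 -.0296 0 0 0 0 0;.0064 -.0296 0 0 0 0 0;.0064 -.0296 0 0 0 0 0;.0064 -.0296 0 0 0 0 0;.0064 -.0296 0 0 0 0 0;.0064 -.0296 0 0 0 0 0;.0064 -.0296 0 0 0 0 0;.0064 -.0296 0 0 0 0 0'
python3 -m creep '.0064 -.0296 0 0 0 0 0;.0064 -.0296 0 0 0 0 0;.0064 -.0296 0 0 0 0 0;.0064 -.0296 0 0 0 0 0;0 0 0 0 0 0 0;0 0 0 0 0 0 0'
python3 - <<'E'
import cv2,numpy as np
from plant import viewer
f=lambda i,x,y,w,h,k:cv2.resize(i[y:y+h,x:x+w,::-1],(w*k,h*k),interpolation=cv2.INTER_CUBIC)
cv2.imwrite('pics/c5.png',np.hstack([f(viewer.capture('scene'),230,150,190,100,4),]))
E
```

```text
time: 4.92
tool_pos: [415.5, 188.8, 221.5]
tcp_rot: [3.139, 0.008, -3.06]
contact_force: [1.4, 0.2, 0.3]
grip_width: 0.4
finger_force: 0.0
time: 5.58
tool_pos: [464.6, -50.0, 216.9]
tcp_rot: [3.141, 0.0, -3.06]
contact_force: [0.2, 0.8, 0.9]
grip_width: 0.5
finger_force: 0.0
time: 6.08
tool_pos: [490.1, -168.0, 216.5]
tcp_rot: [3.14, -0.001, -3.062]
contact_force: [0.1, 0.4, -0.3]
grip_width: 0.3
finger_force: 0.0
```

View pics/c5.png

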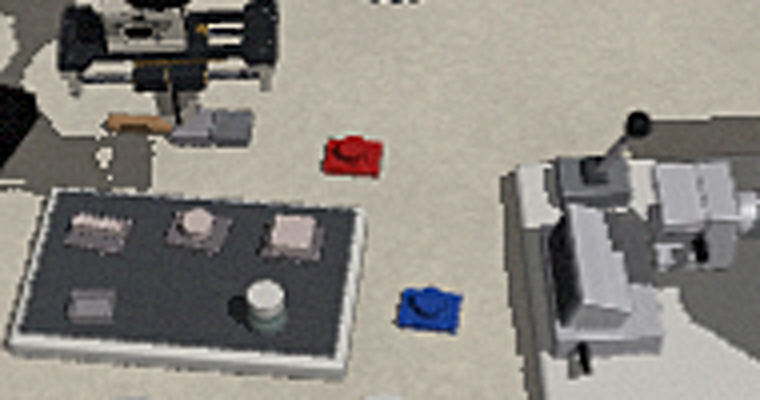

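The lever has stayed over towards the housing, with the knob at crop (638,123) and its foot at (594,170). The fingers are over the round block's column. Now I lower to 25 mm above the stub and hold.

```bash
python3 -m creep '0 0 -.02 0 0 0 0;0 0 -.02 0 0 0 0;0 0 -.02 0 0 0 0;0 0 -.02 0 0 0 0;0 0 -.02 0 0 0 0;0 .001 -.01 0 0 0 0;0 0 -.007 0 0 0 0;0 0 0 0 0 0 0'
python3 - <<'E'
import cv2,numpy as np
from plant import viewer
f=lambda i,x,y,w,h,k:cv2.resize(i[y:y+h,x:x+w,::-1],(w*k,h*k),interpolation=cv2.INTER_CUBIC)
cv2.imwrite('pics/c6.png',f(viewer.capture('scene'),230,160,100,80,7))
E
```

```text
time: 6.8
tool_pos: [489.8, -164.9, 99.6]
tcp_rot: [3.14, -0.002, -3.058]
contact_force: [0.0, -0.6, -0.2]
grip_width: 0.4
finger_force: 0.0
```

View pics/c6.png

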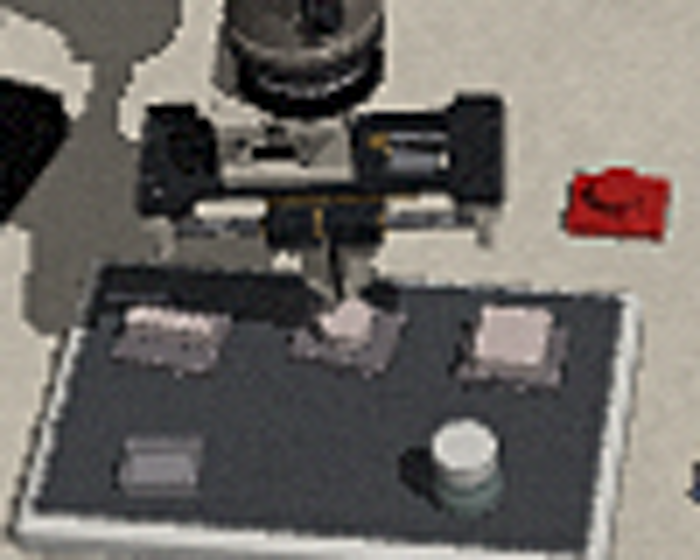

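The fingertips (340,290) are directly above the round stub (348,320), with a clear gap. Now I hold, then rise.

```bash
H='0 0 0 0 0 0 0;0 0 0 0 0 0 0;0 0 0 0 0 0 0;0 0 0 0 0 0 0;0 0 0 0 0 0 0;0 0 0 0 0 0 0;0 0 0 0 0 0 0;0 0 0 0 0 0 0'; true
python3 -m creep '0 0 0 0 0 0 0;0 0 0 0 0 0 0;0 0 0 0 0 0 0;0 0 0 0 0 0 0;0 0 0 0 0 0 0;0 0 0 0 0 0 0;0 0 0 0 0 0 0;0 0 0 0 0 0 0'
python3 -m creep '0 0 0 0 0 0 0;0 0 0 0 0 0 0;0 0 0 0 0 0 0;0 0 0 0 0 0 0;0 0 0 0 0 0 0;0 0 0 0 0 0 0;0 0 0 0 0 0 0;0 0 0 0 0 0 0'
python3 -m creep '0 0 0 0 0 0 0;0 0 0 0 0 0 0;0 0 0 0 0 0 0;0 0 0 0 0 0 0;0 0 0 0 0 0 0;0 0 0 0 0 0 0;0 0 0 0 0 0 0;0 0 0 0 0 0 0'
python3 -m creep '0 0 0 0 0 0 0;0 0 0 0 0 0 0;0 0 0 0 0 0 0;0 0 0 0 0 0 0;0 0 0 0 0 0 0;0 0 0 0 0 0 0;0 0 0 0 0 0 0;0 0 0 0 0 0 0'
python3 -m creep '0 0 .02 0 0 0 0;0 0 .025 0 0 0 0;0 0 .025 0 0 0 0;0 0 .025 0 0 0 0;0 0 .025 0 0 0 0;0 0 .025 0 0 0 0;0 0 .02 0 0 0 0;0 0 0 0 0 0 0'
```

```text
time: 7.52
tool_pos: [490.3, -166.0, 100.6]
tcp_rot: [3.141, 0.0, -3.059]
contact_force: [0.0, 0.8, 0.7]
grip_width: 0.6
finger_force: 0.0
time: 8.18
tool_pos: [490.4, -166.0, 100.5]
tcp_rot: [3.142, 0.0, -3.059]
contact_force: [0.0, 0.0, -0.4]
grip_width: 0.2
finger_force: 0.0
time: 8.85
tool_pos: [490.3, -166.0, 100.5]
tcp_rot: [3.141, -0.0, -3.059]
contact_force: [0.2, 0.3, 0.5]
grip_width: 0.2
finger_force: 0.0
time: 9.52
tool_pos: [490.3, -166.0, 100.6]
tcp_rot: [3.142, 0.0, -3.059]
contact_force: [-0.3, -0.3, -0.4]
grip_width: 0.3
finger_force: 0.0
time: 10.18
tool_pos: [491.9, -166.7, 269.9]
tcp_rot: [-3.137, 0.007, -3.059]
contact_force: [0.8, -0.0, 0.4]
grip_width: 0.1
finger_force: 0.0
```

```bash
python3 -m creep '.0026 .0332 0 0 0 -.03 0;.0026 .0332 0 0 0 -.03 0;.0026 .0332 0 0 0 -.03 0;.0026 .0332 0 0 0 -.03 0;.0026 .0332 0 0 0 -.03 0;.0026 .0332 0 0 0 -.03 0;.0026 .0332 0 0 0 -.03 0;.0026 .0332 0 0 0 -.03 0'
python3 -m creep '.0026 .0332 0 0 0 -.03 0;.0026 .0332 0 0 0 -.03 0;.0026 .0332 0 0 0 -.03 0;.0026 .0332 0 0 0 -.03 0;.0026 .0332 0 0 0 -.03 0;.0026 .0332 0 0 0 -.03 0;0 0 0 0 0 0 0;0 0 0 0 0 0 0'
python3 -m creep '0 0 -.02 0 0 0 0;0 0 -.015 0 0 0 0;0 0 -.01 0 0 0 0;0 0 -.008 0 0 0 0;0 0 0 0 0 0 0;0 0 0 0 0 0 0'
python3 - <<'E'
import cv2,numpy as np
from plant import viewer
f=lambda i,x,y,w,h,k:cv2.resize(i[y:y+h,x:x+w,::-1],(w*k,h*k),interpolation=cv2.INTER_CUBIC)
cv2.imwrite('pics/c7.png',f(viewer.capture('scene'),350,140,90,80,7))
E
```

```text
time: 10.85
tool_pos: [510.7, 101.2, 264.7]
tcp_rot: [-3.141, -0.001, 2.982]
contact_force: [1.1, -0.4, -0.2]
grip_width: 0.1
finger_force: 0.0
time: 11.52
tool_pos: [526.1, 300.2, 264.0]
tcp_rot: [-3.14, -0.001, 2.807]
contact_force: [0.3, -0.2, -0.6]
grip_width: 0.3
finger_force: 0.0
time: 12.02
tool_pos: [526.9, 298.3, 212.6]
tcp_rot: [-3.141, -0.0, 2.803]
contact_force: [-0.1, -0.5, 0.5]
grip_width: 0.3
finger_force: 0.0
```

View pics/c7.png

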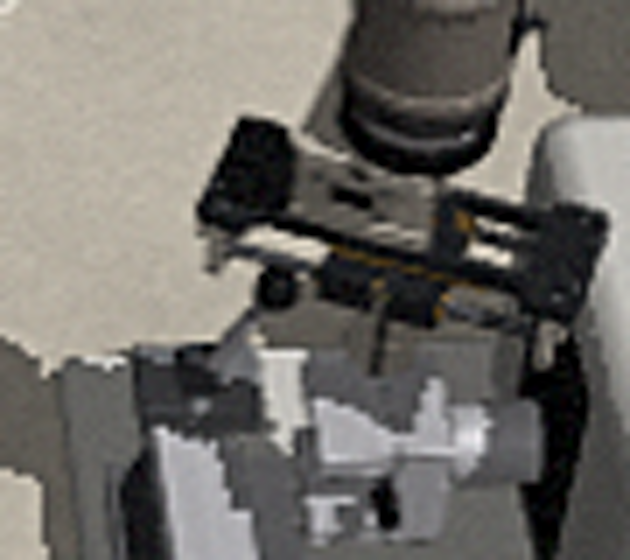

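The fingertips at crop (378,372) are over the clamp's top face, which spans about x 312–441, y 350–462. I go 3 mm further in x and 4 mm down, hold, then leave.

```bash
python3 -m creep '.003 .001 -.004 0 0 0 0;0 0 0 0 0 0 0;0 0 0 0 0 0 0;0 0 0 0 0 0 0;0 0 0 0 0 0 0;0 0 0 0 0 0 0;0 0 0 0 0 0 0;0 0 0 0 0 0 0'
python3 -m creep '0 0 0 0 0 0 0;0 0 0 0 0 0 0;0 0 0 0 0 0 0;0 0 0 0 0 0 0;0 0 0 0 0 0 0;0 0 0 0 0 0 0;0 0 0 0 0 0 0;0 0 0 0 0 0 0'
python3 -m creep '0 0 0 0 0 0 0;0 0 0 0 0 0 0;0 0 0 0 0 0 0;0 0 0 0 0 0 0;0 0 0 0 0 0 0;0 0 0 0 0 0 0;0 0 0 0 0 0 0;0 0 0 0 0 0 0'
python3 -m creep '0 0 0 0 0 0 0;0 0 0 0 0 0 0;0 0 0 0 0 0 0;0 0 0 0 0 0 0;0 0 0 0 0 0 0;0 0 0 0 0 0 0;0 0 0 0 0 0 0;0 0 0 0 0 0 0'
python3 -m creep '0 0 .02 0 0 0 0;0 0 .025 0 0 0 0;0 0 .025 0 0 0 0;0 0 .02 0 0 0 0;-.015 -.03 0 0 0 0 0;-.015 -.03 0 0 0 0 0;-.015 -.03 0 0 0 0 0;-.015 -.03 0 0 0 0 0'
python3 -m creep '-.015 -.03 0 0 0 0 0;-.01 -.03 0 0 0 0 0;-.01 -.03 0 0 0 0 0;0 -.02 0 0 0 0 0;0 0 0 0 0 0 0;0 0 0 0 0 0 0'
python3 - <<'E'
import cv2,numpy as np
from plant import viewer
f=lambda i,x,y,w,h,k:cv2.resize(i[y:y+h,x:x+w,::-1],(w*k,h*k),interpolation=cv2.INTER_CUBIC)
cv2.imwrite('pics/c8.png',f(viewer.capture('scene'),230,150,190,100,4))
E
```

```text
time: 12.73
tool_pos: [529.7, 299.8, 208.6]
tcp_rot: [3.141, 0.0, 2.804]
contact_force: [-0.1, 0.3, -0.7]
grip_width: 0.5
finger_force: 0.0
time: 13.4
tool_pos: [529.7, 299.8, 208.5]
tcp_rot: [3.142, -0.0, 2.804]
contact_force: [-0.2, 0.1, -0.2]
grip_width: 0.3
finger_force: 0.0
time: 14.07
tool_pos: [529.8, 299.8, 208.6]
tcp_rot: [3.141, 0.0, 2.804]
contact_force: [0.2, -0.4, 0.7]
grip_width: 0.5
finger_force: 0.0
time: 14.73
tool_pos: [529.8, 299.8, 208.5]
tcp_rot: [3.141, 0.0, 2.804]
contact_force: [-0.5, -0.7, -0.2]
grip_width: 0.4
finger_force: 0.0
time: 15.4
tool_pos: [468.8, 178.7, 298.5]
tcp_rot: [3.141, 0.0, 2.804]
contact_force: [0.6, 0.0, 0.2]
grip_width: -0.1
finger_force: 0.0
time: 15.9
tool_pos: [434.8, 69.2, 298.9]
tcp_rot: [3.141, 0.001, 2.801]
contact_force: [-0.6, 0.9, 0.1]
grip_width: 0.6
finger_force: 0.0
```

View pics/c8.png

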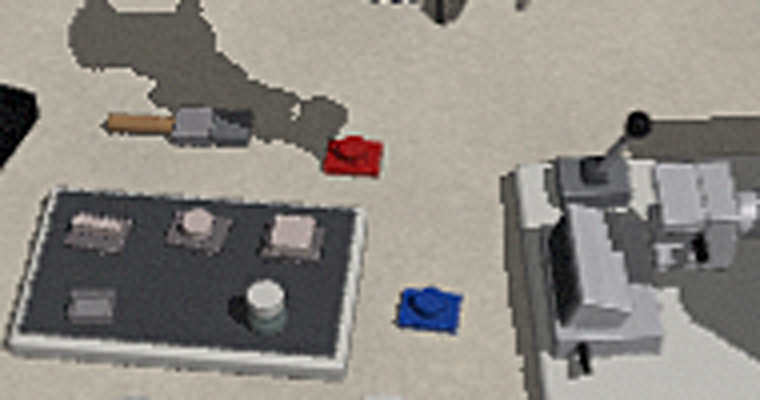

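The lever is still locked, with the knob at (638,123). The blocks, mould and pot are where they were, and the arm is clear.

```bash
python3 -c "
from plant import order; print(order.close_job())"
```

```text
the job is handed in; nothing more can be done
None
```

The job is handed in: the lock lever is pushed to its stop, the round-stub block and then the clamp were each pointed at for over two seconds from roughly 25 mm above, and the arm finished clear with the blocks and lever undisturbed in the last picture.

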